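# Feel the wahs for worn gears

### The job

One or two of the three grey wah pedals in the pedalboard's near row have a worn gear: the treadle knocks loosely back and forth under a light touch before the gear takes up. Find them by gently rocking the treadles at toe and heel, and set each loose wah down gently, upright, in the red repair tray, carrying it by its housing. Sound wahs stay where they stand with their treadles still parked at the angle they were left, so press no harder than needed to feel; leave everything else alone.

Things in the scene. Friction and masses are not known exactly. Their poses are not given: they have to be found in the camera images.
- place_left (a point): the left (seen from the robot) wah place: point on the rail tops under the middle of the wah there; x runs heel to toe, y across it, z up. Each wah stands within 3 mm and 0.04 rad of its place, 125 mm from the next. The housing to grip is 130 long and 60 wide, its sides 2 to 28 mm above the rails.
- place_middle (a point): the middle (seen from the robot) wah place: point on the rail tops under the middle of the wah there; x runs heel to toe, y across it, z up. Treadle: 128 x 50 mm, pivoting across the middle of the wah; its rubber top is 54 mm above the rails over the pivot, tilted up to 0.14 rad either way.
- place_right (a point): the right (seen from the robot) wah place: point on the rail tops under the middle of the wah there; x runs heel to toe, y across it, z up. Felt 52 mm from the pivot, a sound treadle has under 0.5 mm of free motion and stays parked until pressed with about 14 N; a loose one swings under 1 N through some 9 mm before the gear takes up, and may start anywhere in that.
- pedalboard: flat black and silver pedalboard, 330 x 386 mm, fixed; origin under its centre, x away from the robot. Rail tops 22 mm above the bench. Three identical grey wahs (about 0.55 kg each) stand in its near row, toes away from the robot; one or two of them are loose.
- repair_tray: red open tray, fixed, left or right of the pedalboard: 330 (x) x 146 (y) x 45 mm high, walls and floor 5 mm; origin under its centre. Takes two wahs end to end, lengthwise along x.
- stomp_yellow: yellow effect box, back row of the pedalboard, 105 x 62 x 55 mm; origin under its centre; leave alone
- stomp_blue: blue effect box, back row of the pedalboard, 105 x 62 x 55 mm; origin under its centre; leave alone
- stomp_green: green effect box, back row of the pedalboard, 105 x 62 x 55 mm; origin under its centre; leave alone
- screwdriver: red-handled screwdriver lying on the bench; leave alone
- slide: green glass bottleneck slide, standing, 22 mm across, 60 mm tall; leave alone
- battery: small upright 9-volt block battery, 26 x 17 x 47 mm; leave alone

How it is judged:
By the outcome, as a careful person would: the job done as asked, in the order asked, and still so for the second after the job is handed in, with the robot touching nothing.
It also fails if it takes over 72 s, if anything falls off the work surface, if the arm or the gripper's body presses on something with over 40 N, if the wrist force passes 120 N, or if a joint passes its speed limit or range.

### The arm

A 6-joint arm with a two-finger parallel gripper is mounted at the origin on the work surface. World frame = base frame: x ahead of the robot, y to its left, z up, the work surface at z = 0. Lengths are in m, angles in rad, forces in N, time in s.
With the tool pointing down it reaches from about 0.35 to 0.85 m from the base axis. Payload 8.1 kg.
Tool frame: the origin (TCP) lies between the finger pads; the fingertips stand 11 mm ahead of it and the grasp point (between the pads) lies 8 mm behind it (tips_ahead is the z of the fingertips in the tool frame, in m); z points along the fingers, y is the line along which they close (so a half turn about z gives the same grasp; the last joint's range is limited). The gripper opens to 93 mm and grips with 3 to 60 N. Pads are 15 mm wide; open, the fingers measure 128 mm over their backs; the gripper's body (75 mm by 188 mm) begins 65 mm behind the grasp point.
Start: joints at [-1.28, 0.13, 1.488, -0, 1.523, -0.085], TCP at [0.22, -0.558, 0.23] pointing down, gripper open.
Joint ranges: [-2.96, 2.96], [-0.89, 2.26], [0.02, 2.5], [-1.34, 4.48], [0, 2.73], [-2.66, 2.66]. Speed limits (rad/s): [2.39, 2.39, 2.79, 3.14, 3.14, 3.14].

### API

Orientations are given as a rotation vector (axis times angle).
In Python, from plant import read_state, read_camera, close_job, tips_ahead gives the robot as it stands. The module is installed in compiled form; this text tells all that it offers.
- The arm moves only by the tool move_arm, never from a script. Its argument "plan" is a list of rows, each a list of 7 numbers: the turn, a rotation vector about the tool's x, y, z in units of 6 degrees (1.0 is 6 degrees), then the shift along the tool's x, y, z in units of 25 mm (1.0 is 25 mm), then the finger opening in mm, from 0 to 93. A call has exactly 10 rows; each row shifts and turns the commanded pose from where the row before left it, along the tool's axes as they then stand; what a row does not reach is not made up. A row lasts 1/10 s, in which the tool goes at most 50 mm and 8.59 degrees, less where a joint would pass 70% of its speed; a pose out of reach is approached as far as the arm can. A call is refused whole if a number of a shift passes 1 or a number of a turn 1, either way. A call with a gripper value outside its range is refused whole. The fingers move at their own pace and stop on an object; "force" is the grip in N (left out, the last holds). Time passes only in rows, so rows that do not move let the fingers close, or fill a call up. It gives the time, the measured TCP pose, the force, the opening and the grip force at its end, in the units of the state.
- read_state(): the state, without advancing time (a new reading comes with each control period).
- read_camera(name): name is "scene" or "top" or "wrist"; returns a dict with "frame" (400x640x3 uint8, red, green, blue), "z_map" (400x640 float32, m along the optical axis (not along the pixel's ray), 0 where there is no reading), "fx", "fy", "cx", "cy" (pixels), "distortion" ([k1, k2, p1, p2, k3] as OpenCV has them; the pictures are not rectified), "rvec" (rotation vector, rad) and "tvec" (3), from world to camera coordinates, as OpenCV has them. Camera axes: x right, y down, z forward; pixel columns grow to the right and rows downward; lengths in m; the calibration is good to about 2 mm. A picture is of the moment at which its call begins.
- close_job(): hands the job in; it is judged then, once.
The state is a dict: "t": time; "q": joint angles; "dq": joint speeds; "joint_torque": joint torques, N m; "tool_pos": TCP position; "orientation": TCP orientation; "force": force on the tool from outside, world axes, zero at the start; "wrist_torque": the same for the moment, N m; "opening": finger opening in m; "gripper_force": force on a finger pad.
Only numpy, scipy, OpenCV 4.12 (cv2) and the standard library are available. Lean on these libraries where they do the work, as an engineer would, in place of code of your own. Each camera call takes 0.05 s, during which the arm holds its last target. There are 200 camera calls.

## Working session

There is one attempt and no reset: what is moved stays moved. The work goes in short steps, Python scripts to look and compute and a tool call to move; the robot and the scene stay as the last step left them, time stands still between calls to the robot, and variables do not carry over. Pictures are saved under pics/ and viewed, at most 10 in all, crops included, and the job is handed in when it is done.

Besides the shell and the picture viewer there is one more tool, called after "Emit:" by a JSON object that holds its "op" and its "data", one argument or row to a line. move_arm: Moves the arm, as the interface text tells. Its arguments: {"type":"object","properties":{"plan":{"type":"array","items":{"type":"array","items":{"type":"number"}}},"force":{"type":"number"}},"required":["plan"]}

```bash
mkdir -p pics
python3 - <<'E'
from plant import *
import cv2
print(read_state(), tips_ahead)
for n in("top","scene"):
    c=read_camera(n); cv2.imwrite(f"pics/{n}0.png",c["frame"][:,:,::-1]); print(n,{k:c[k] for k in("fx","fy","cx","cy","distortion","rvec","tvec")})
E
```

```text
{'t': 0.0, 'q': array([-1.28041518e+00,  1.31143299e-01,  1.48930418e+00,  1.26282227e-06,
        1.52298053e+00, -8.53987672e-02]), 'dq': array([-3.67615651e-04, -5.90880756e-04, -1.49096576e-03,  9.13841022e-04,
        1.55615610e-03,  4.49014158e-05]), 'joint_torque': array([ 1.22962923e-03, -5.59845078e+01, -4.91763389e+01,  7.68882665e-02,
        3.57840245e-02, -9.99600070e-05]), 'tool_pos': array([ 0.22006133, -0.55759078,  0.22858442]), 'orientation': array([-3.08450863e+00, -5.86465659e-01,  2.92820683e-04]), 'force': array([-0.03031343, -0.13735722, -0.20529896]), 'wrist_torque': array([-0.0360383 ,  0.01870498,  0.04854607]), 'gripper_force': 0.0, 'opening': 0.09245588236411212} 0.011
top {'fx': 411.90310181793893, 'fy': 411.90310181793893, 'cx': 315.66755032618875, 'cy': 203.99759014052754, 'distortion': array([-0.05513057,  0.        ,  0.        ,  0.        ,  0.        ]), 'rvec': array([ 2.12999605, -2.14259063,  0.13868591]), 'tvec': array([0.00875879, 0.55795057, 0.85326189])}
scene {'fx': 370.3541565583807, 'fy': 370.3541565583807, 'cx': 324.42259292419453, 'cy': 200.96056795108052, 'distortion': array([0.01770982, 0.        , 0.        , 0.        , 0.        ]), 'rvec': array([ 2.35342037,  0.72419642, -0.24104255]), 'tvec': array([-0.44605891, -0.19666807,  1.21458648])}
```

View pics/top0.png

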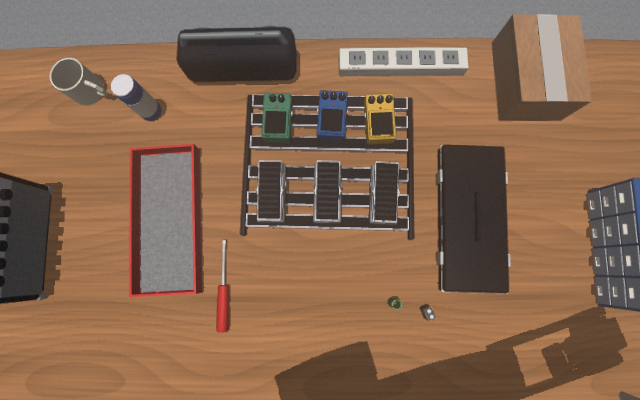

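View pics/scene0.png

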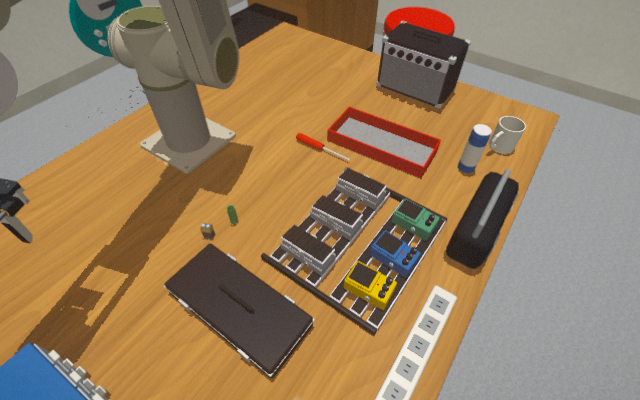

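The top view shows the wahs at about (270,191), (327,191) and (385,192), the red tray at (165,220) on the robot's left, the slide at (395,302) and the battery at (428,312). Next I'll measure them.

```bash
cat > h.py <<'E'
from plant import *
import cv2, numpy as np
def rt(c): return cv2.Rodrigues(c["rvec"])[0], c["tvec"]
def K(c): return np.array([[c["fx"],0,c["cx"]],[0,c["fy"],c["cy"]],[0,0,1]])
def rays(c):
    v,u=np.mgrid[:400,:640].astype(np.float64)
    p=cv2.undistortPoints(np.stack([u.ravel(),v.ravel()],1)[:,None],K(c),np.array(c["distortion"]))[:,0]
    return np.c_[p,np.ones(len(p))].reshape(400,640,3)
def cloud(c):   # world point per pixel from the depth map
    R,t=rt(c); return (rays(c)*c["z_map"][...,None]-t)@R
def plane(c,z): # world point per pixel on the plane at z
    R,t=rt(c); d=rays(c)@R; o=-R.T@t
    return o+d*((z-o[2])/d[...,2])[...,None]
E
python3 - <<'E'
from h import *
c=read_camera("top"); P=cloud(c); np.save("top.npy",P)
f=c["frame"].astype(int); 
def rect(m,name):
    q=P[m][:,:2].astype(np.float32); r=cv2.minAreaRect(q); print(name,m.sum(),np.round(r[0],4),np.round(r[1],4),round(r[2],1),'z',np.round(np.percentile(P[m][:,2],[5,50,95]),4))
roi=np.zeros((400,640),bool)
for n,(u,v) in dict(L=(270,191),M=(327,191),R=(385,192)).items():
    r=roi.copy(); r[v-38:v+38,u-24:u+24]=1
    m=r&(P[...,2]>.060)&(P[...,2]<.1); rect(m,n+' treadle')
    m2=r&(P[...,2]>.040)&(P[...,2]<.1); rect(m2,n+' all')
    q=P[m]; A=np.c_[q[:,:2]-q[:,:2].mean(0),np.ones(len(q))]; print(np.linalg.lstsq(A,q[:,2],rcond=None)[0])
r=roi.copy(); r[130:310,115:210]=1
m=r&(f[...,0]>130)&(f[...,1]<70)&(P[...,2]>.038)&(P[...,2]<.06); rect(m,'tray rim')
q=P[m]; print(q.min(0),q.max(0))
r=roi.copy(); r[165:280,145:185]=1; print('floor z',np.median(P[r][:,2]), 'bench',np.median(P[260:300,300:360,2]))
# board rails: silver, and frame
r=roi.copy(); r[85:245,235:420]=1
m=r&(P[...,2]>.014)&(P[...,2]<.030); rect(m,'board')
for b,n in(((385,290,405,315),'slide'),((418,300,440,325),'batt')):
    r=roi.copy(); r[b[1]:b[3],b[0]:b[2]]=1; m=r&(P[...,2]>.02); rect(m,n)
for n,(u,v) in dict(g=(277,115),b=(333,113),y=(380,117)).items():
    r=roi.copy(); r[v-32:v+32,u-22:u+22]=1; rect(r&(P[...,2]>.06)&(P[...,2]<.12),n)
E
```

```text
L treadle 1426 [0.5848 0.1038] [0.0558 0.125 ] 89.6 z [0.0705 0.0749 0.0781]
L all 1675 [0.584  0.1032] [0.0617 0.1267] 89.3 z [0.0467 0.0745 0.0779]
[0.02665556 0.00810273 0.07469737]
M treadle 1444 [ 0.5824 -0.0191] [0.0548 0.1249] 89.9 z [0.0673 0.0751 0.0811]
M all 1686 [ 0.5818 -0.0191] [0.0613 0.1268] 88.7 z [0.0475 0.074  0.0809]
[ 0.0998141  -0.0010902   0.07484087]
R treadle 1446 [ 0.5797 -0.1421] [0.0576 0.1259] 88.9 z [0.0699 0.0751 0.0794]
R all 1718 [ 0.579  -0.1428] [0.0619 0.1275] 86.7 z [0.0473 0.0744 0.0792]
[ 0.0569777  -0.01957554  0.07493734]
tray rim 320 [0.5289 0.3416] [0.3243 0.146 ] 3.3 z [0.0408 0.0434 0.0464]
[0.36322948 0.26258039 0.0384181 ] [0.69491436 0.423823   0.04850307]
floor z 0.0051276029591950725 bench -0.0005476933783009402
board 8428 [ 0.6537 -0.022 ] [0.3881 0.3282] 88.3 z [0.0167 0.0205 0.0237]
slide 97 [ 0.3463 -0.1597] [0.0201 0.0207] 87.9 z [0.0248 0.0509 0.0612]
batt 143 [ 0.3786 -0.1303] [0.2567 0.028 ] 62.1 z [0.0239 0.0432 0.0474]
g 1092 [0.7537 0.0925] [0.0612 0.1044] 88.5 z [0.0605 0.0685 0.0726]
b 1108 [ 0.7572 -0.031 ] [0.0608 0.1056] 86.3 z [0.0606 0.0688 0.0733]
y 1153 [ 0.7488 -0.1384] [0.105  0.0611] 1.9 z [0.0605 0.0688 0.0734]
```

```bash
cat >> h.py <<'E'
from scipy.spatial.transform import Rotation as Ro
def go(*targets, yaw=-1.5):
    """units to reach each target in turn with tool down, tool x at yaw deg; first the turn about tool z"""
    s=read_state(); R=Ro.from_rotvec(s["orientation"]); p=np.array(s["tool_pos"])
    T=Ro.from_euler("z",yaw,degrees=True)*Ro.from_euler("x",180,degrees=True)
    print("t",s["t"],"pos",p.round(4),"F",np.round(s["force"],2),"open",s["opening"],"turn units",np.round(np.degrees((R.inv()*T).as_rotvec())/6,3))
    for g in targets:
        g=np.array(g); print("  shift units",np.round(T.inv().apply(g-p)/.025,3)); p=g
E
python3 -c "
from h import *
go((.527,-.1405,.18),(.527,-.1405,.105))"
```

```text
t 0.15 pos [ 0.2201 -0.5577  0.2288] F [0.08 0.59 0.26] open 0.09313442922349706 turn units [-1.400e-02  2.000e-03  3.839e+00]
  shift units [ 11.836 -17.004   1.952]
  shift units [-0. -0.  3.]
```

Emit:
{"op": "move_arm", "data": {
  "plan": [
    [0, 0, 0.96, 0.7, -1, 0, 0],
    [0, 0, 0.96, 0.7, -1, 0, 0],
    [0, 0, 0.96, 0.7, -1, 0, 0],
    [0, 0, 0.96, 0.7, -1, 0, 0],
    [0, 0, 0, 0.7, -1, 0.1, 0],
    [0, 0, 0, 0.7, -1, 0.1, 0],
    [0, 0, 0, 0.7, -1, 0.1, 0],
    [0, 0, 0, 0.7, -1, 0.1, 0],
    [0, 0, 0, 0.7, -1, 0.1, 0],
    [0, 0, 0, 0.7, -1, 0.1, 0]
  ]
}}

```text
t: 1.15
tool_pos: [0.3752, -0.2973, 0.2143]
orientation: [-3.141, 0.041, 0.0]
force: [0.0, -1.2, -0.2]
opening: 0.0178
gripper_force: 0.0
```

```bash
python3 -c "
from h import *
go((.527,-.1405,.16),(.527,-.1405,.105))"
```

```text
t 1.15 pos [ 0.3752 -0.2973  0.2143] F [ 0.03 -1.18 -0.21] open 0.017823490037991687 turn units [-0.002  0.002 -0.002]
  shift units [ 5.904 -6.43   2.173]
  shift units [-0.  -0.   2.2]
```

Emit:
{"op": "move_arm", "data": {
  "plan": [
    [0, 0, 0, 0.84, -0.92, 0.3, 0],
    [0, 0, 0, 0.84, -0.92, 0.3, 0],
    [0, 0, 0, 0.84, -0.92, 0.3, 0],
    [0, 0, 0, 0.84, -0.92, 0.3, 0],
    [0, 0, 0, 0.84, -0.92, 0.3, 0],
    [0, 0, 0, 0.84, -0.92, 0.3, 0],
    [0, 0, 0, 0.84, -0.92, 0.3, 0],
    [0, 0, 0, 0, 0, 0.5, 0],
    [0, 0, 0, 0, 0, 0.5, 0],
    [0, 0, 0, 0, 0, 0, 0]
  ]
}}

```text
t: 2.15
tool_pos: [0.5237, -0.1415, 0.1343]
orientation: [-3.14, 0.042, 0.007]
force: [-0.4, 0.5, -1.2]
opening: 0.0006
gripper_force: 0.0
```

Run:
```python
from h import *
go((.527,-.1405,.087))
c=read_camera("wrist"); cv2.imwrite("pics/w1.png",c["frame"][:,:,::-1]); P=cloud(c)
m=(c["z_map"]>0); print(np.round([P[200,320],P[100,320],P[300,320],P[200,100],P[200,540]],4))
```

```text
t 2.15 pos [ 0.5237 -0.1415  0.1343] F [-0.38  0.5  -1.18] open 0.0006005921412305812 turn units [-0.011  0.044 -0.005]
  shift units [ 0.129 -0.042  1.891]
[[ 0.5434 -0.1454  0.0754]
 [ 0.619  -0.1472  0.0774]
 [ 0.5588 -0.1442  0.2242]
 [ 0.5342  0.074   0.0237]
 [ 0.5306 -0.3428  0.0505]]
```

View pics/w1.png

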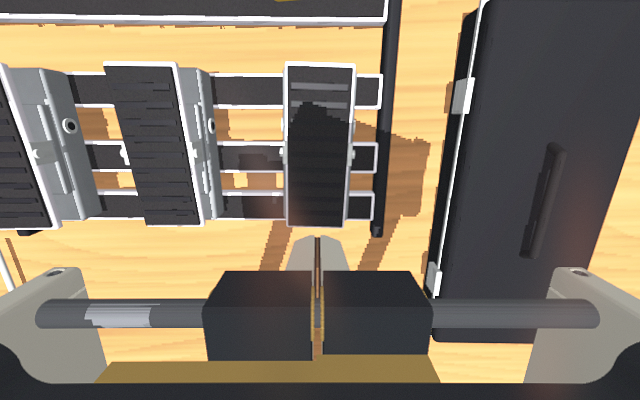

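The wrist view shows the right treadle ahead of the fingers, columns 285–355 and rows 65–228. The middle and left wahs are at its left. I'll fit this treadle's plane from near.

```bash
cat >> h.py <<'E'
def tread(c0,name="wrist",yaw=-1.5,hx=.066,hy=.027):
    "fit the treadle plane near centre c0; print centre, heights over heel/pivot/toe"
    P=cloud(read_camera(name)); a=np.radians(yaw); d=P[...,:2]-np.array(c0); 
    lx=d[...,0]*np.cos(a)+d[...,1]*np.sin(a); ly=-d[...,0]*np.sin(a)+d[...,1]*np.cos(a)
    m=(abs(lx)<hx)&(abs(ly)<hy)&(P[...,2]>.06)&(P[...,2]<.09)
    A=np.c_[lx[m],ly[m],np.ones(m.sum())]; w=np.ones(m.sum(),bool)
    for _ in range(4):
        k=np.linalg.lstsq(A[w],P[m][w,2],rcond=None)[0]; r=P[m][:,2]-A@k; w=abs(r)<.002
    print(name,"n",m.sum(),w.sum(),"slope",k[:2].round(4),"heel/pivot/toe",np.round(k[2]+k[0]*np.array([-.052,0,.052]),4),"lx range",np.percentile(lx[m],[1,99]).round(4),"ly",np.percentile(ly[m],[1,99]).round(4))
E
python3 -c "
from h import *
for c in ((.5793,-.1425),(.582,-.019),(.584,.1033)): tread(c); tread(c,'top')
go((.527,-.1405,.0855))"
```

```text
wrist n 10664 9569 slope [ 0.0556 -0.003 ] heel/pivot/toe [0.0732 0.0761 0.079 ] lx range [-0.0595  0.0641] ly [-0.026   0.0243]
top n 78 55 slope [ 0.0293 -0.6524] heel/pivot/toe [0.0867 0.0882 0.0897] lx range [0.0103 0.0628] ly [0.0124 0.0248]
wrist n 10654 9378 slope [ 0.0964 -0.0003] heel/pivot/toe [0.0708 0.0759 0.0809] lx range [-0.0587  0.0643] ly [-0.0267  0.021 ]
top n 1431 1013 slope [ 0.096  -0.0036] heel/pivot/toe [0.0703 0.0753 0.0803] lx range [-0.0616  0.062 ] ly [-0.025   0.0246]
wrist n 6195 4750 slope [0.0226 0.0227] heel/pivot/toe [0.0745 0.0757 0.0769] lx range [-0.06    0.0631] ly [-0.0269  0.015 ]
top n 1420 1008 slope [0.0303 0.0023] heel/pivot/toe [0.0734 0.075  0.0766] lx range [-0.0612  0.0625] ly [-0.0249  0.0255]
t 2.5 pos [ 0.5262 -0.1421  0.138 ] F [-0.54  0.35  0.16] open 0.00010208996254928797 turn units [ 0.004 -0.012 -0.009]
  shift units [ 0.03  -0.065  2.099]
```

Emit:
{"op": "move_arm", "data": {
  "plan": [
    [0, 0, 0, 0, -0.06, 0.4, 0],
    [0, 0, 0, 0, 0, 0.4, 0],
    [0, 0, 0, 0, 0, 0.4, 0],
    [0, 0, 0, 0, 0, 0.4, 0],
    [0, 0, 0, 0, 0, 0.3, 0],
    [0, 0, 0, 0, 0, 0.1, 0],
    [0, 0, 0, 0, 0, 0.04, 0],
    [0, 0, 0, 0, 0, 0.02, 0],
    [0, 0, 0, 0, 0, 0.02, 0],
    [0, 0, 0, 0, 0, 0, 0]
  ]
}}

```text
t: 3.5
tool_pos: [0.5263, -0.1401, 0.0855]
orientation: [3.141, -0.041, 0.001]
force: [0.3, -0.5, 0.2]
opening: 0.0004
gripper_force: 0.0
```

```bash
python3 -c "
from h import *
go((.527,-.1405,.0842))"
```

```text
t 3.5 pos [ 0.5263 -0.1401  0.0855] F [ 0.29 -0.52  0.2 ] open 0.0003590074496868695 turn units [ 0.002 -0.006 -0.001]
  shift units [0.029 0.016 0.053]
```

Now I'll step down 1.5 mm slowly.

Emit:
{"op": "move_arm", "data": {
  "plan": [
    [0, 0, 0, 0, 0, 0.01, 0],
    [0, 0, 0, 0, 0, 0.01, 0],
    [0, 0, 0, 0, 0, 0.01, 0],
    [0, 0, 0, 0, 0, 0.01, 0],
    [0, 0, 0, 0, 0, 0.01, 0],
    [0, 0, 0, 0, 0, 0.01, 0],
    [0, 0, 0, 0, 0, 0, 0],
    [0, 0, 0, 0, 0, 0, 0],
    [0, 0, 0, 0, 0, 0, 0],
    [0, 0, 0, 0, 0, 0, 0]
  ]
}}

```text
t: 4.5
tool_pos: [0.5262, -0.1401, 0.0842]
orientation: [3.141, -0.041, 0.001]
force: [-2.3, 0.4, 6.0]
opening: 0.0005
gripper_force: 2.7
```

Emit:
{"op": "move_arm", "data": {
  "plan": [
    [0, 0, 0, 0, 0, 0.01, 0],
    [0, 0, 0, 0, 0, 0.01, 0],
    [0, 0, 0, 0, 0, 0, 0],
    [0, 0, 0, 0, 0, 0, 0],
    [0, 0, 0, 0, 0, 0, 0],
    [0, 0, 0, 0, 0, 0, 0],
    [0, 0, 0, 0, 0, 0, 0],
    [0, 0, 0, 0, 0, 0, 0],
    [0, 0, 0, 0, 0, 0, 0],
    [0, 0, 0, 0, 0, 0, 0]
  ]
}}

```text
t: 5.5
tool_pos: [0.5262, -0.1401, 0.0839]
orientation: [3.141, -0.041, 0.001]
force: [-2.6, 1.0, 8.3]
opening: 0.0007
gripper_force: 4.0
```

Emit:
{"op": "move_arm", "data": {
  "plan": [
    [0, 0, 0, 0, 0, -0.5, 0],
    [0, 0, 0, 0.6, 0, 0, 0],
    [0, 0, 0, 0.8, 0, 0, 0],
    [0, 0, 0, 0.8, 0, 0, 0],
    [0, 0, 0, 0.8, 0, 0, 0],
    [0, 0, 0, 0.6, 0, 0, 0],
    [0, 0, 0, 0.4, 0, 0, 0],
    [0, 0, 0, 0.1, 0, 0.1, 0],
    [0, 0, 0, 0, 0, 0.05, 0],
    [0, 0, 0, 0, 0, 0.03, 0]
  ]
}}

```text
t: 6.5
tool_pos: [0.6278, -0.1426, 0.0907]
orientation: [-3.141, 0.041, 0.002]
force: [0.6, 0.3, 0.9]
opening: 0.0003
gripper_force: 0.3
```

```bash
python3 -c "
from h import *
tread((.5793,-.1425),hx=.03)
go((.631,-.1433,.09))"
```

```text
wrist n 70 70 slope [ 0.1086 -0.0897] heel/pivot/toe [0.0718 0.0774 0.0831] lx range [-0.03   -0.0184] ly [-0.0013  0.0026]
t 6.55 pos [ 0.6278 -0.1426  0.0908] F [0.49 0.14 0.57] open 0.0006507994176460331 turn units [-0.002  0.007 -0.002]
  shift units [0.129 0.025 0.031]
```

Emit:
{"op": "move_arm", "data": {
  "plan": [
    [0, 0, 0, 0, 0, 0.01, 0],
    [0, 0, 0, 0, 0, 0.01, 0],
    [0, 0, 0, 0, 0, 0.01, 0],
    [0, 0, 0, 0, 0, 0.01, 0],
    [0, 0, 0, 0, 0, 0.01, 0],
    [0, 0, 0, 0, 0, 0.01, 0],
    [0, 0, 0, 0, 0, 0, 0],
    [0, 0, 0, 0, 0, 0, 0],
    [0, 0, 0, 0, 0, 0, 0],
    [0, 0, 0, 0, 0, 0, 0]
  ]
}}

```text
t: 7.55
tool_pos: [0.6285, -0.1427, 0.0898]
orientation: [3.141, -0.041, -0.0]
force: [-2.8, 0.3, 4.9]
opening: 0.0001
gripper_force: 2.5
```

Emit:
{"op": "move_arm", "data": {
  "plan": [
    [0, 0, 0, 0, 0, -0.6, 0],
    [0, 0, 0, 0, -0.5, 0, 0],
    [0, 0, 0, 0.1, -0.9, 0, 0],
    [0, 0, 0, 0.1, -0.9, 0, 0],
    [0, 0, 0, 0.05, -0.9, 0, 0],
    [0, 0, 0, 0, -0.8, 0, 0],
    [0, 0, 0, 0, -0.6, 0, 0],
    [0, 0, 0, 0, -0.3, 0.2, 0],
    [0, 0, 0, 0, 0, 0.15, 0],
    [0, 0, 0, 0, 0, 0.05, 0]
  ]
}}

```text
t: 8.55
tool_pos: [0.6374, -0.0207, 0.0937]
orientation: [3.141, -0.041, -0.002]
force: [0.0, -1.0, -0.0]
opening: 0.0003
gripper_force: 0.0
```

```bash
python3 -c "
from h import *
go((.633,-.0204,.0919))"
```

```text
t 8.55 pos [ 0.6374 -0.0207  0.0937] F [ 0.   -1.02 -0.04] open 0.00028213991731895657 turn units [ 0.002  0.011 -0.001]
  shift units [-0.178 -0.008  0.071]
```

Emit:
{"op": "move_arm", "data": {
  "plan": [
    [0, 0, 0, -0.12, 0, 0, 0],
    [0, 0, 0, 0, 0, 0.02, 0],
    [0, 0, 0, 0, 0, 0.02, 0],
    [0, 0, 0, 0, 0, 0.02, 0],
    [0, 0, 0, 0, 0, 0.02, 0],
    [0, 0, 0, 0, 0, 0.02, 0],
    [0, 0, 0, 0, 0, 0.02, 0],
    [0, 0, 0, 0, 0, 0, 0],
    [0, 0, 0, 0, 0, 0, 0],
    [0, 0, 0, 0, 0, 0, 0]
  ]
}}

```text
t: 9.55
tool_pos: [0.6353, -0.0205, 0.0923]
orientation: [3.141, -0.041, 0.001]
force: [-2.1, -1.2, 5.3]
opening: 0.0006
gripper_force: 2.7
```

Emit:
{"op": "move_arm", "data": {
  "plan": [
    [0, 0, 0, 0, 0, -0.4, 0],
    [0, 0, 0, -0.5, 0, 0, 0],
    [0, 0, 0, -0.8, 0, 0, 0],
    [0, 0, 0, -0.8, 0, 0, 0],
    [0, 0, 0, -0.8, 0, 0, 0],
    [0, 0, 0, -0.8, 0, 0, 0],
    [0, 0, 0, -0.4, 0, 0.2, 0],
    [0, 0, 0, -0.1, 0, 0.3, 0],
    [0, 0, 0, 0, 0, 0.14, 0],
    [0, 0, 0, 0, 0, 0.05, 0]
  ]
}}

```text
t: 10.55
tool_pos: [0.5301, -0.0175, 0.0838]
orientation: [-3.141, 0.041, 0.001]
force: [-0.0, 0.1, 0.1]
opening: 0.0002
gripper_force: 0.0
```

```bash
python3 -c "
from h import *
tread((.582,-.019))
tread((.584,.1033))
go((.530,-.0176,.0818))"
```

```text
wrist n 17024 14857 slope [ 0.0921 -0.0012] heel/pivot/toe [0.0713 0.0761 0.0809] lx range [-0.0523  0.0645] ly [-0.0262  0.0231]
wrist n 18744 16290 slope [0.0269 0.0036] heel/pivot/toe [0.0746 0.076  0.0774] lx range [-0.0576  0.0648] ly [-0.0266  0.0216]
t 10.65 pos [ 0.5303 -0.0175  0.0842] F [-0.6   0.41 -0.48] open 0.0005344915095616232 turn units [-0.001  0.004 -0.002]
  shift units [-0.011  0.003  0.094]
```

Emit:
{"op": "move_arm", "data": {
  "plan": [
    [0, 0, 0, 0, 0, 0.02, 0],
    [0, 0, 0, 0, 0, 0.02, 0],
    [0, 0, 0, 0, 0, 0.02, 0],
    [0, 0, 0, 0, 0, 0.02, 0],
    [0, 0, 0, 0, 0, 0.02, 0],
    [0, 0, 0, 0, 0, 0.02, 0],
    [0, 0, 0, 0, 0, 0.02, 0],
    [0, 0, 0, 0, 0, 0, 0],
    [0, 0, 0, 0, 0, 0, 0],
    [0, 0, 0, 0, 0, 0, 0]
  ]
}}

```text
t: 11.65
tool_pos: [0.5304, -0.0176, 0.082]
orientation: [3.141, -0.041, 0.002]
force: [-2.5, -0.1, 8.9]
opening: 0.0003
gripper_force: 4.6
```

Emit:
{"op": "move_arm", "data": {
  "plan": [
    [0, 0, 0, 0, 0, -0.7, 0],
    [0, 0, 0, 0, -0.5, 0, 0],
    [0, 0, 0, 0.08, -0.9, 0, 0],
    [0, 0, 0, 0.08, -0.9, 0, 0],
    [0, 0, 0, 0.04, -0.9, 0, 0],
    [0, 0, 0, 0, -0.8, 0, 0],
    [0, 0, 0, 0, -0.6, 0, 0],
    [0, 0, 0, 0, -0.29, 0.2, 0],
    [0, 0, 0, 0, 0, 0.12, 0],
    [0, 0, 0, 0, 0, 0.05, 0]
  ]
}}

```text
t: 12.65
tool_pos: [0.5377, 0.1042, 0.0882]
orientation: [3.141, -0.041, -0.002]
force: [-1.1, -0.4, 0.3]
opening: 0.0004
gripper_force: 0.0
```

```bash
python3 -c "
from h import *
tread((.582,-.019))
go((.532,.1047,.0856))"
```

```text
wrist n 17741 15103 slope [ 0.1007 -0.0078] heel/pivot/toe [0.0709 0.0761 0.0813] lx range [-0.0575  0.0641] ly [-0.0242  0.025 ]
t 12.7 pos [0.5377 0.1039 0.0882] F [-1.06 -0.9   0.2 ] open 0.00034758277355883573 turn units [ 0.004  0.012 -0.005]
  shift units [-0.228 -0.026  0.103]
```

Emit:
{"op": "move_arm", "data": {
  "plan": [
    [0, 0, 0, -0.15, 0, 0.02, 0],
    [0, 0, 0, 0, 0, 0.02, 0],
    [0, 0, 0, 0, 0, 0.02, 0],
    [0, 0, 0, 0, 0, 0.02, 0],
    [0, 0, 0, 0, 0, 0.02, 0],
    [0, 0, 0, 0, 0, 0.02, 0],
    [0, 0, 0, 0, 0, 0.02, 0],
    [0, 0, 0, 0, 0, 0.02, 0],
    [0, 0, 0, 0, 0, 0, 0],
    [0, 0, 0, 0, 0, 0, 0]
  ]
}}

```text
t: 13.7
tool_pos: [0.5345, 0.1046, 0.0852]
orientation: [3.141, -0.041, 0.0]
force: [-1.0, -0.0, 1.5]
opening: 0.0002
gripper_force: 0.4
```

Emit:
{"op": "move_arm", "data": {
  "plan": [
    [0, 0, 0, 0, 0, 0.02, 0],
    [0, 0, 0, 0, 0, 0.02, 0],
    [0, 0, 0, 0, 0, 0.01, 0],
    [0, 0, 0, 0, 0, 0, 0],
    [0, 0, 0, 0, 0, 0, 0],
    [0, 0, 0, 0, 0, 0, 0],
    [0, 0, 0, 0, 0, 0, 0],
    [0, 0, 0, 0, 0, 0, 0],
    [0, 0, 0, 0, 0, 0, 0],
    [0, 0, 0, 0, 0, 0, 0]
  ]
}}

```text
t: 14.7
tool_pos: [0.5344, 0.1046, 0.0839]
orientation: [-3.141, 0.041, -0.0]
force: [-1.9, -0.4, 4.1]
opening: 0.0005
gripper_force: 2.1
```

Emit:
{"op": "move_arm", "data": {
  "plan": [
    [0, 0, 0, 0, 0, -0.6, 0],
    [0, 0, 0, 0.5, 0, 0, 0],
    [0, 0, 0, 0.8, 0, 0, 0],
    [0, 0, 0, 0.8, 0, 0, 0],
    [0, 0, 0, 0.8, 0, 0, 0],
    [0, 0, 0, 0.7, 0, 0, 0],
    [0, 0, 0, 0.4, 0, 0, 0],
    [0, 0, 0, 0, 0, 0.1, 0],
    [0, 0, 0, 0, 0, 0.1, 0],
    [0, 0, 0, 0, 0, 0.02, 0]
  ]
}}

```text
t: 15.7
tool_pos: [0.6335, 0.1021, 0.0929]
orientation: [3.141, -0.041, -0.002]
force: [0.1, -0.5, 0.3]
opening: 0.0004
gripper_force: 0.0
```

```bash
python3 -c "
from h import *
go((.636,.102,.0884))"
```

```text
t 15.7 pos [0.6335 0.1021 0.0929] F [ 0.07 -0.5   0.32] open 0.0004140663973239613 turn units [ 0.001  0.011 -0.   ]
  shift units [ 0.099 -0.     0.18 ]
```

Emit:
{"op": "move_arm", "data": {
  "plan": [
    [0, 0, 0, 0, 0, 0.03, 0],
    [0, 0, 0, 0, 0, 0.03, 0],
    [0, 0, 0, 0, 0, 0.03, 0],
    [0, 0, 0, 0, 0, 0.03, 0],
    [0, 0, 0, 0, 0, 0.03, 0],
    [0, 0, 0, 0, 0, 0.03, 0],
    [0, 0, 0, 0, 0, 0.02, 0],
    [0, 0, 0, 0, 0, 0.02, 0],
    [0, 0, 0, 0, 0, 0, 0],
    [0, 0, 0, 0, 0, 0, 0]
  ]
}}

```text
t: 16.7
tool_pos: [0.6345, 0.102, 0.0879]
orientation: [-3.141, 0.041, -0.0]
force: [0.5, -0.5, 1.2]
opening: 0.0006
gripper_force: 0.4
```

Light force below the original toe height. I'll continue 4 mm to confirm.

Emit:
{"op": "move_arm", "data": {
  "plan": [
    [0, 0, 0, 0, 0, 0.03, 0],
    [0, 0, 0, 0, 0, 0.03, 0],
    [0, 0, 0, 0, 0, 0.03, 0],
    [0, 0, 0, 0, 0, 0.03, 0],
    [0, 0, 0, 0, 0, 0.02, 0],
    [0, 0, 0, 0, 0, 0.02, 0],
    [0, 0, 0, 0, 0, 0, 0],
    [0, 0, 0, 0, 0, 0, 0],
    [0, 0, 0, 0, 0, 0, 0],
    [0, 0, 0, 0, 0, 0, 0]
  ]
}}

```text
t: 17.7
tool_pos: [0.6343, 0.102, 0.0838]
orientation: [3.141, -0.041, -0.0]
force: [0.4, 1.1, 1.2]
opening: 0.0003
gripper_force: 0.5
```

Emit:
{"op": "move_arm", "data": {
  "plan": [
    [0, 0, 0, 0, 0, -0.6, 0],
    [0, 0, 0, 0, 0, -0.8, 0],
    [0, 0, 0, -0.5, 0, -0.8, 90],
    [0, 0, 0, -0.9, 0, -0.5, 90],
    [0, 0, 0, -0.9, 0, 0, 90],
    [0, 0, 0, -0.9, 0, 0, 90],
    [0, 0, 0, -0.8, 0, 0, 90],
    [0, 0, 0, -0.5, 0, 0, 90],
    [0, 0, 0, 0, 0, 0, 90],
    [0, 0, 0, 0, 0, 0, 90]
  ]
}}

```text
t: 18.7
tool_pos: [0.5224, 0.105, 0.1523]
orientation: [-3.141, 0.041, -0.002]
force: [-0.1, -0.1, 0.0]
opening: 0.0598
gripper_force: 0.0
```

Run:
```python
from h import *
go((.583,.1033,.13))
for c in ((.5793,-.1425),(.582,-.019),(.584,.1033)): tread(c)
c=read_camera("wrist"); cv2.imwrite("pics/w2.png",c["frame"][:,:,::-1]); P=cloud(c)
r=np.zeros(P.shape[:2],bool); m=(abs(P[...,0]-.584)<.08)&(abs(P[...,1]-.1033)<.045)
for lo,hi in((.066,.09),(.04,.066),(.044,.053)):
    k=m&(P[...,2]>lo)&(P[...,2]<hi); r=cv2.minAreaRect(P[k][:,:2].astype(np.float32)); print(lo,k.sum(),r, [np.percentile(P[k][:,i],[1,99]).round(4) for i in(0,1)])
```

```text
t 18.7 pos [0.5224 0.105  0.1523] F [-0.09 -0.09  0.01] open 0.059774372446282906 turn units [-0.001 -0.012 -0.001]
  shift units [2.424 0.004 0.894]
wrist n 8798 6901 slope [ 0.0543 -0.0308] heel/pivot/toe [0.0734 0.0763 0.0791] lx range [-0.0607  0.063 ] ly [-0.0209  0.0262]
wrist n 9886 8533 slope [ 0.0992 -0.0049] heel/pivot/toe [0.071  0.0761 0.0813] lx range [-0.0587  0.0638] ly [-0.0243  0.0246]
wrist n 9561 8526 slope [-0.0855 -0.0026] heel/pivot/toe [0.0808 0.0764 0.0719] lx range [-0.0594  0.0647] ly [-0.0259  0.0238]
0.066 9614 ((0.5858288407325745, 0.10245752334594727), (0.05729978531599045, 0.12823939323425293), 89.51194763183594) [array([0.5244, 0.6485]), array([0.0765, 0.1272])]
0.04 685 ((0.5867779850959778, 0.10167554020881653), (0.06383322179317474, 0.12759344279766083), 89.40418243408203) [array([0.526, 0.65 ]), array([0.0698, 0.1333])]
0.044 460 ((0.5871986150741577, 0.10147823393344879), (0.1275564432144165, 0.06368467956781387), 0.2555011808872223) [array([0.5253, 0.6492]), array([0.0699, 0.1328])]
```

View pics/w2.png

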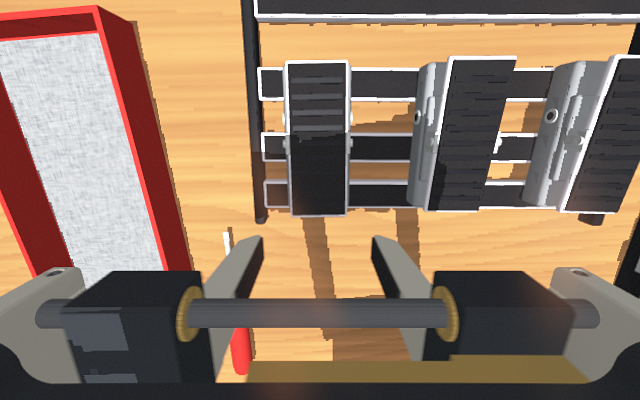

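The loose left treadle now lies at slope −0.086, where it was +0.027. The right and middle treadles are unchanged at +0.055 and +0.098. The left wah is in view at (318,137), free on both sides, so I'll grip it.

Emit:
{"op": "move_arm", "data": {
  "plan": [
    [0, 0, -0.1, 0.5, 0, 0, 92],
    [0, 0, 0, 0.8, 0, 0, 92],
    [0, 0, 0, 0.8, 0, 0.1, 92],
    [0, 0, 0, 0.4, 0.05, 0.5, 92],
    [0, 0, 0, 0, 0, 0.6, 92],
    [0, 0, 0, 0, 0, 0.6, 92],
    [0, 0, 0, 0, 0, 0.6, 92],
    [0, 0, 0, 0, 0, 0.6, 92],
    [0, 0, 0, 0, 0, 0.4, 92],
    [0, 0, 0, 0, 0, 0.2, 92]
  ]
}}

```text
t: 19.9
tool_pos: [0.5834, 0.1026, 0.0598]
orientation: [3.141, -0.025, -0.003]
force: [-1.4, -0.3, -0.0]
opening: 0.092
gripper_force: 0.0
```

Run:
```python
from h import *
go((.586,.102,.037),yaw=-1)
```

```text
t 19.9 pos [0.5834 0.1026 0.0598] F [-1.45 -0.31 -0.01] open 0.09195869417973272 turn units [0.002 0.019 0.017]
  shift units [0.105 0.022 0.911]
```

Emit:
{"op": "move_arm", "data": {
  "plan": [
    [0, 0, 0, 0.1, 0, 0.3, 92],
    [0, 0, 0, 0, 0, 0.3, 92],
    [0, 0, 0, 0, 0, 0.2, 92],
    [0, 0, 0, 0, 0, 0.1, 92],
    [0, 0, 0, 0, 0, 0, 50],
    [0, 0, 0, 0, 0, 0, 50],
    [0, 0, 0, 0, 0, 0, 50],
    [0, 0, 0, 0, 0, 0, 50],
    [0, 0, 0, 0, 0, 0, 50],
    [0, 0, 0, 0, 0, 0, 50]
  ],
  "force": 25
}}

```text
t: 20.9
tool_pos: [0.5871, 0.1027, 0.0392]
orientation: [-3.141, 0.025, -0.001]
force: [-1.1, 0.8, 1.6]
opening: 0.0601
gripper_force: 25.0
```

Run:
```python
from h import *
go((.586,.102,.037),yaw=-1)
P=np.load("top.npy")
# tray rim from the top view: fit each wall top line
c=read_camera("top"); f=c["frame"].astype(int); Q=plane(c,.045)
m=((f[...,0]>120)&(f[...,1]<80)&(f[...,2]<90)).astype(np.uint8); m[:130]=0;m[310:]=0;m[:,:115]=0;m[:,205:]=0
cs=max(cv2.findContours(m,0,cv2.CHAIN_APPROX_NONE)[0],key=cv2.contourArea)[:,0]
r=cv2.minAreaRect(Q[cs[:,1],cs[:,0]][:,:2].astype(np.float32)); print(r, cv2.boundingRect(cs))
hs=((P[...,2]<.012)&(m==0)); hs[:160]=0;hs[285:]=0;hs[:,:138]=0;hs[:,190:]=0
k=cv2.minAreaRect(P[hs][:,:2].astype(np.float32)); print(k)
```

```text
t 20.9 pos [0.5871 0.1027 0.0392] F [-1.11  0.79  1.64] open 0.060107656012801915 turn units [-0.002 -0.005  0.016]
  shift units [-0.045  0.027  0.089]
((0.5270045399665833, 0.3665446937084198), (0.3278472125530243, 0.09667229652404785), 3.0891146659851074) (129, 146, 44, 151)
((0.5281702280044556, 0.3539949059486389), (0.29100844264030457, 0.12187643349170685), 2.503789186477661)
```

Emit:
{"op": "move_arm", "data": {
  "plan": [
    [0, 0, 0, 0, 0, -0.2, 50],
    [0, 0, 0, 0, 0, -0.4, 50],
    [0, 0, 0, 0, 0, -0.6, 50],
    [0, 0, 0, 0, 0, -0.7, 50],
    [0, 0, 0, 0, 0, -0.7, 50],
    [0, 0, 0, 0, 0, -0.6, 50],
    [0, 0, 0, 0, -0.2, -0.4, 50],
    [0, 0, 0, -0.1, -0.5, -0.2, 50],
    [0, 0, 0, -0.2, -0.7, 0, 50],
    [0, 0, 0, -0.2, -0.8, 0, 50]
  ],
  "force": 30
}}

```text
t: 21.95
tool_pos: [0.5747, 0.1589, 0.1337]
orientation: [-3.141, 0.026, 0.001]
force: [-0.2, 0.2, -6.5]
opening: 0.0597
gripper_force: 30.0
```

Emit:
{"op": "move_arm", "data": {
  "plan": [
    [0, 0, -0.1, -0.25, -0.9, 0, 50],
    [0, 0, -0.1, -0.25, -0.9, 0, 50],
    [0, 0, -0.1, -0.25, -0.9, 0, 50],
    [0, 0, -0.1, -0.25, -0.9, 0, 50],
    [0, 0, -0.1, -0.2, -0.9, 0, 50],
    [0, 0, -0.1, -0.1, -0.9, 0, 50],
    [0, 0, -0.07, -0.1, -0.7, 0, 50],
    [0, 0, 0, 0, -0.5, 0, 50],
    [0, 0, 0, 0, -0.3, 0, 50],
    [0, 0, 0, 0, 0, 0, 50]
  ]
}}

```text
t: 22.95
tool_pos: [0.5368, 0.3306, 0.1337]
orientation: [3.14, 0.086, -0.0]
force: [-0.4, -0.1, -6.1]
opening: 0.0597
gripper_force: 30.0
```

Run:
```python
from h import *
go((.529,.342,.08),yaw=3)
c=read_camera("wrist"); cv2.imwrite("pics/w3.png",c["frame"][:,:,::-1])
c=read_camera("scene"); f=c["frame"].astype(int); P=cloud(c)
m=(f[...,0]>130)&(f[...,1]<60)&(P[...,2]>.038)&(P[...,2]<.055)&(abs(P[...,1]-.342)<.12)&(abs(P[...,0]-.529)<.2)
print(m.sum(),cv2.minAreaRect(P[m][:,:2].astype(np.float32)))
```

```text
t 22.95 pos [0.5368 0.3306 0.1337] F [-0.37 -0.06 -6.13] open 0.059662364171401555 turn units [0.    0.002 0.025]
  shift units [-0.289 -0.474  2.147]
358 ((0.5317574739456177, 0.3420250415802002), (0.32760849595069885, 0.14870129525661469), 3.0772063732147217)
```

View pics/w3.png

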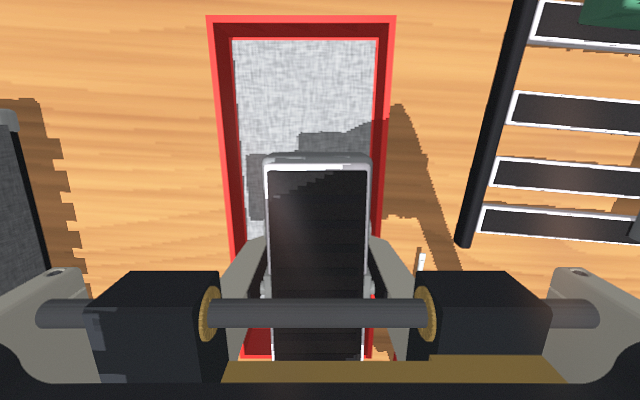

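The wrist view shows the wah gripped upright at (318,210), aligned with the tray, whose rim spans columns 210–395. It needs about 12 mm more to the left, then it can go down.

Emit:
{"op": "move_arm", "data": {
  "plan": [
    [0, 0, 0, -0.15, -0.27, 0, 50],
    [0, 0, 0, -0.12, -0.2, 0.2, 50],
    [0, 0, 0, 0, 0, 0.5, 50],
    [0, 0, 0, 0, 0, 0.6, 50],
    [0, 0, 0, 0, 0, 0.6, 50],
    [0, 0, 0, 0, 0, 0.6, 50],
    [0, 0, 0, 0, 0, 0.6, 50],
    [0, 0, 0, 0, 0, 0.5, 50],
    [0, 0, 0, 0, 0, 0.3, 50],
    [0, 0, 0, 0, 0, 0.1, 50]
  ]
}}

```text
t: 24.05
tool_pos: [0.529, 0.3408, 0.0325]
orientation: [3.14, 0.085, -0.003]
force: [-0.4, -0.3, -5.3]
opening: 0.0596
gripper_force: 30.0
```

Run:
```python
from h import *
go((.530,.342,.0222),yaw=3)
```

```text
t 24.05 pos [0.529  0.3408 0.0325] F [-0.41 -0.3  -5.25] open 0.05958762163511407 turn units [0.008 0.016 0.018]
  shift units [ 0.043 -0.046  0.41 ]
```

Emit:
{"op": "move_arm", "data": {
  "plan": [
    [0, 0, 0, 0, 0, 0.1, 50],
    [0, 0, 0, 0, 0, 0.08, 50],
    [0, 0, 0, 0, 0, 0.06, 50],
    [0, 0, 0, 0, 0, 0.04, 50],
    [0, 0, 0, 0, 0, 0.03, 50],
    [0, 0, 0, 0, 0, 0.02, 50],
    [0, 0, 0, 0, 0, 0.01, 50],
    [0, 0, 0, 0, 0, 0, 50],
    [0, 0, 0, 0, 0, 0, 50],
    [0, 0, 0, 0, 0, 0, 50]
  ]
}}

```text
t: 25.05
tool_pos: [0.5297, 0.3412, 0.0255]
orientation: [-3.14, -0.085, -0.0]
force: [-0.8, 0.2, -6.2]
opening: 0.0595
gripper_force: 30.0
```

Emit:
{"op": "move_arm", "data": {
  "plan": [
    [0, 0, 0, 0, 0, 0.03, 50],
    [0, 0, 0, 0, 0, 0.03, 50],
    [0, 0, 0, 0, 0, 0.03, 50],
    [0, 0, 0, 0, 0, 0.02, 50],
    [0, 0, 0, 0, 0, 0.02, 50],
    [0, 0, 0, 0, 0, 0, 50],
    [0, 0, 0, 0, 0, 0, 50],
    [0, 0, 0, 0, 0, 0, 50],
    [0, 0, 0, 0, 0, 0, 50],
    [0, 0, 0, 0, 0, 0, 50]
  ]
}}

```text
t: 26.05
tool_pos: [0.5296, 0.3412, 0.0223]
orientation: [-3.14, -0.085, 0.0]
force: [-1.8, -0.5, -3.7]
opening: 0.0597
gripper_force: 30.0
```

Emit:
{"op": "move_arm", "data": {
  "plan": [
    [0, 0, 0, 0, 0, 0.01, 50],
    [0, 0, 0, 0, 0, 0.01, 50],
    [0, 0, 0, 0, 0, 0, 50],
    [0, 0, 0, 0, 0, 0, 62],
    [0, 0, 0, 0, 0, 0, 66],
    [0, 0, 0, 0, 0, 0, 72],
    [0, 0, 0, 0, 0, 0, 78],
    [0, 0, 0, 0, 0, 0, 78],
    [0, 0, 0, 0, 0, 0, 78],
    [0, 0, 0, 0, 0, -0.1, 78]
  ]
}}

```text
t: 27.05
tool_pos: [0.5293, 0.341, 0.0238]
orientation: [3.14, 0.085, -0.001]
force: [0.2, -0.8, -0.6]
opening: 0.0781
gripper_force: 0.0
```

Emit:
{"op": "move_arm", "data": {
  "plan": [
    [0, 0, 0, 0, 0, -0.2, 78],
    [0, 0, 0, 0, 0, -0.4, 78],
    [0, 0, 0, 0, 0, -0.7, 78],
    [0, 0, 0, 0, 0, -0.8, 78],
    [0, 0, 0, 0, 0, -0.8, 78],
    [0, 0, 0, 0, 0, -0.8, 78],
    [0, 0, 0, 0, 0, -0.8, 78],
    [0, 0, 0, -0.4, 0, -0.8, 78],
    [0, 0, 0, -0.6, 0, -0.6, 78],
    [0, 0, 0, -0.6, 0, -0.3, 78]
  ]
}}

```text
t: 28.05
tool_pos: [0.4905, 0.3396, 0.1832]
orientation: [-3.138, -0.085, -0.007]
force: [-0.3, 1.1, 0.7]
opening: 0.0779
gripper_force: 0.0
```

Emit:
{"op": "move_arm", "data": {
  "plan": [
    [0, 0, 0, -0.8, 0, -0.4, 78],
    [0, 0, 0, -0.8, 0, -0.4, 78],
    [0, 0, 0, -0.8, 0, -0.4, 78],
    [0, 0, 0, -0.6, 0, -0.2, 78],
    [0, 0, 0, -0.3, 0, 0, 78],
    [0, 0, 0, 0, 0, 0, 78],
    [0, 0, 0, 0, 0, 0, 78],
    [0, 0, 0, 0, 0, 0, 78],
    [0, 0, 0, 0, 0, 0, 78],
    [0, 0, 0, 0, 0, 0, 78]
  ]
}}

```text
t: 29.05
tool_pos: [0.4075, 0.3344, 0.2137]
orientation: [3.14, 0.085, -0.001]
force: [0.9, 1.7, 0.2]
opening: 0.0782
gripper_force: 0.0
```

Run:
```python
from h import *
go((.53,.342,.2),yaw=3)
c=read_camera("scene"); cv2.imwrite("pics/s3.png",c["frame"][:,:,::-1])
for q in((.5793,-.1425),(.582,-.019)): tread(q,"scene")
P=cloud(read_camera("wrist"))
k=(abs(P[...,0]-.53)<.1)&(abs(P[...,1]-.342)<.06)&(P[...,2]>.027)&(P[...,2]<.09)
print(cv2.minAreaRect(P[k][:,:2].astype(np.float32)),np.percentile(P[k][:,2],[5,50,95]))
```

```text
t 29.05 pos [0.4075 0.3344 0.2137] F [0.9  1.74 0.16] open 0.07822784825836471 turn units [0.004 0.006 0.015]
  shift units [ 4.908 -0.048  0.549]
scene n 1006 712 slope [0.0485 0.0375] heel/pivot/toe [0.0753 0.0778 0.0804] lx range [-0.0605  0.0648] ly [-0.0255  0.0249]
scene n 825 583 slope [0.098  0.0495] heel/pivot/toe [0.0728 0.0779 0.0829] lx range [-0.0572  0.0654] ly [-0.0259  0.024 ]
((0.5283318161964417, 0.3396107256412506), (0.12753286957740784, 0.06275840848684311), 2.9838387966156006) [0.03288227 0.05801202 0.06372348]
```

View pics/s3.png

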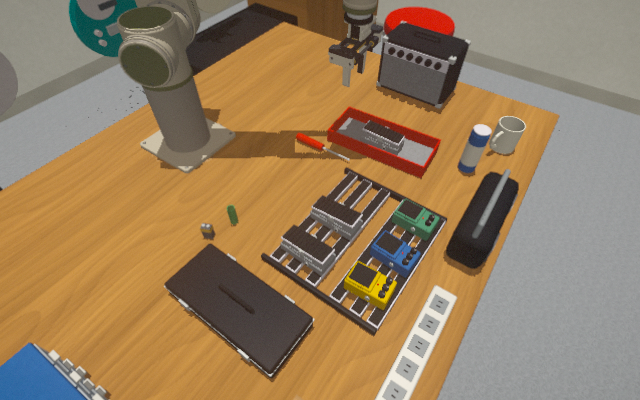

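The wah sits upright in the tray at about (383,135). The other two stand on the board with their tilts unchanged, and the arm is clear.

```bash
python3 -c "
from plant import *
print(close_job())"
```

```text
the job is handed in; nothing more can be done
None
```

Only the left wah was loose: it now stands upright in the red repair tray. The middle and right wahs felt firm at toe and heel and stay in place with their tilts unchanged, and the job is handed in.

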